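# Seat the keyed rotor on the tube spinner

## Task

Pick up the small tube rotor by its grip block, put it on the pin of the tube spinner and turn it back and forth under light pressure until the tab inside its skirt drops into the keyway of the drive collar. Leave it level and fully down on the spinner's shoulder, and let go. Keep hold of it until it is down, be gentle with the drive and never force it, and leave the pot, bottle and carton standing near it alone.

Things in the scene. Friction and masses are not known exactly. Their poses are not given: they have to be found in the camera images.
- rotor: Loose grey rotor, about 0.15 to 0.3 kg, standing on the table on its skirt. Origin: on the axis at the skirt's underside; z up. Skirt: tube 63 mm outside, 54 mm inside, z 0 to 10 mm. Disc: 84 mm across, z 10 to 20 mm, socket rims 1.5 mm proud on top. A bore goes right down the axis: 14 mm in the grip block, 16 to 18 mm in the disc.
- rotor_grip (a point): Grip block on the rotor's disc: this point is on the axis, 46 mm above the rotor's origin; axes as the rotor's. The block is 36 mm long along x, 26 mm wide along y, from 26 mm below (the disc) to 10 mm above this point. Grasp it across y.
- rotor_tab (a point): Tip of the tab inside the skirt, on the rotor's -x side: this point is 18 mm from the axis, at the height of the skirt's underside. The tab is 6.5 mm wide, 6 mm high and reaches from here outward to the skirt wall; axes as the rotor's.
- unit: Tube spinner, fixed to the table: white housing 130 x 124 mm, 42 mm high. Origin: on the spindle axis, on the table under the housing's centre; its front with dial and rocker switch is -x; z up. On top are a round grey shoulder (74 mm across, top at z 50 mm), a steel drive collar (48 mm across, z 50 to 58 mm) and the plain 12 mm pin up to z 94 mm, its last 5 mm a cone.
- shoulder (a point): On the spindle axis, at the shoulder's flat top, 50 mm above the unit's origin; axes as the unit's. The skirt's underside must finally rest here. With the tab still on top of the collar the rotor's origin stays 8 mm above it. Contact of rotor and unit above 40 N, by pushing down or by turning on once the tab is in the keyway (all touching points added up), is damage; 3 to 10 N down is ample.
- collar_top (a point): On the spindle axis, at the collar's top, 58 mm above the unit's origin; axes as the unit's, NOT the keyway's. One keyway, 8 mm wide and 8 mm deep, runs down the collar's side, open outward, inward to 16 mm from the axis. It points within 0.8 rad either way of the unit's -x; its direction is not measured. Tab play is 0.04 to 0.08 rad either way. A brake holds the spindle (slips above 1.2 N m).
- pot: Bystander: sample pot with lid, 54 mm diameter, 64 mm high; origin centre of its underside.
- white_bottle: Bystander: small white bottle, 30 mm diameter, 52 mm high; origin centre of its underside.
- beige_carton: Bystander: beige carton, 66 x 105 x 42 mm; origin centre of its underside.
Mind the look-alikes: they are no part of the job. What is meant by the rotor is not pink, and is the larger of those in its own colour. There is more than one size of the unit; the one meant has the size given above.

How it is judged:
On the way, in this order (a step that is already met when the one before it is completed fails the run):
1. the rotor is on the pin, its skirt at or above the top of the drive collar (horizontal distance between rotor and unit below 0.004 m and z of rotor in the frame of unit between 0.0535 and 0.08 m), for 0.1 s.
2. the tab has dropped into the keyway and the skirt is down on the shoulder (horizontal distance between rotor and unit below 0.003 m and z of rotor in the frame of unit below 0.052 m and angle between rotor's own z axis and vertical below 0.06 rad), for 0.2 s.
At the end, for the whole second after the job is handed in: The rotor is released and at rest on the spinner with its tab in the keyway: its origin within 3 mm of the spindle axis and no more than 52 mm above the unit's origin (2 mm over the fully seated height), tilted less than 0.05 rad (horizontal distance between rotor and unit below 0.003 m and z of rotor in the frame of unit between 0.047 and 0.052 m and angle between rotor's own z axis and vertical below 0.05 rad and linear speed of rotor below 0.02 m/s); the robot touches nothing.
It fails at once if the rotor is forced against the spinner (contact force between rotor and unit above 40 N).
It fails at once if the rotor is let go of before it is down on the shoulder (horizontal distance between rotor and unit below 0.02 m and z of rotor in the frame of unit above 0.053 m and contact force between rotor and the fingers below 0.2 N).
It fails at once if the sample pot is pushed away or tipped (distance of pot from where it was at the start of the episode above 0.02 m or angle between pot's own z axis and vertical above 0.3 rad).
It fails at once if the white bottle is pushed away or tipped (distance of white_bottle from where it was at the start of the episode above 0.02 m or angle between white_bottle's own z axis and vertical above 0.3 rad).
It fails at once if the beige carton is pushed away (distance of beige_carton from where it was at the start of the episode above 0.02 m).
It also fails if it takes over 67 s, if anything falls off the work surface, if the arm or the gripper's body presses on something with over 40 N, if the wrist force passes 120 N, or if a joint passes its speed limit or range.

## Robot

A 6-joint arm with a two-finger parallel gripper is mounted at the origin on a cart in front of the work surface, level with it; the furniture and walls round the work are solid. World frame = base frame: x ahead of the robot, y to its left, z up, the work surface at z = 0. Lengths are in m, angles in rad, forces in N, time in s.
With the tool pointing down it reaches from about 0.325 to 0.85 m from the base axis. Payload 15.5 kg.
Tool frame: the origin (TCP) lies at the centre of the arm's flange, where the gripper is bolted on; the fingertips stand 191 mm ahead of it and the grasp point (between the pads) lies 172 mm ahead of it; z points along the fingers, y is the direction in which the jaws open and shut (so a half turn about z gives the same grasp; the last joint's range is limited). The gripper opens to 91 mm and grips with 3 to 60 N. Pads are 32 mm wide; open, the fingers measure 118 mm over their backs; the gripper's body (76 mm by 178 mm) begins 60 mm behind the grasp point.
Start: joints at [1.093, 0.494, 1.345, -0, 1.302, -0.096], TCP at [0.233, 0.58, 0.405] pointing down, gripper open.
Joint ranges: [-2.91, 2.91], [-0.82, 2.16], [0.22, 2.67], [-1.22, 4.37], [0.12, 2.79], [-3.08, 3.08]. Speed limits (rad/s): [1.89, 1.89, 2.57, 3.01, 3.01, 3.01].

## Interface

Orientations are given as [roll, pitch, yaw] about the fixed x, y, z axes, in that order (R = Rz(yaw) Ry(pitch) Rx(roll)).
In Python, from plant import get_state, get_image, finish_job gives the robot as it stands.
- The arm moves only by the tool play_rows, never from a script. Its argument "steps" is a list that holds one entry, the list of rows, each a list of 5 numbers: the closure, from -1 (fully open) to 1 (shut), so that 0 is half open, then the shift along the world's x, y, z in cm, then the turn about the world's z in degrees. In form: [[[gripper, x, y, z, yaw], ...]]. A call has 1 to 20 rows; each row is the pose to reach, as a shift and turn from the pose measured when the call began; what a row does not reach only later rows make up. A row lasts 1/8 s, in which the tool goes at most 62.5 mm and 10.7 degrees, less where a joint would pass 70% of its speed; a pose out of reach is approached as far as the arm can. A call with a gripper value outside its range is refused whole. The fingers move at their own pace and stop on an object; the grip force is fixed at half the most. Time passes only in rows, so rows that repeat a pose let the fingers close. It gives the time, the measured TCP pose, the force and the opening at its end, in the units of the state.
- get_state(): the state, without advancing time (a new reading comes with each control period).
- get_image(name): name is "side" or "top"; returns a dict with "pixels" (480x640x3 uint8, blue, green, red), "camera_matrix" (3x3 intrinsics, pixels), "dist" ([k1, k2, p1, p2, k3] as OpenCV has them; the pictures are not rectified), "world_from_camera" (4x4, takes a point from camera to world coordinates). Camera axes: x right, y down, z forward; pixel columns grow to the right and rows downward; lengths in m; the calibration is good to about 2 mm. A picture is of the moment at which its call begins. There is no depth.
- finish_job(): hands the job in, once; it reports no verdict.
The state is a dict: "time_s": time; "qpos": joint angles; "joint_vel": joint speeds; "effort": joint torques, N m; "eef_pos": TCP position; "orientation": TCP orientation; "force": force on the tool from outside, world axes, zero at the start; "ft_torque": the same for the moment, N m; "grip_width": opening from 0.0 (shut) to 1.0 (fully open).
Only numpy, scipy, OpenCV 4.12 (cv2) and the standard library are available. Lean on these libraries where they do the work, as an engineer would, in place of code of your own. Each camera call takes 0.05 s, during which the arm holds its last target. There are 200 camera calls.

## Working session

There is one attempt and no reset: what is moved stays moved. The work goes in short steps, Python scripts to look and compute and a tool call to move; the robot and the scene stay as the last step left them, time stands still between calls to the robot, and variables do not carry over. Pictures are saved under pics/ and viewed, about 8 in all and at most 12, crops included, and the job is handed in when it is done.

Besides the shell and the picture viewer there is one more tool, called as name(argument=value, ...), one argument or row to a line, values as JSON. play_rows: Moves the arm, as the interface text tells. Its arguments: {"type":"object","properties":{"steps":{"type":"array","items":{"type":"array","items":{"type":"array","items":{"type":"number"}}}}},"required":["steps"]}

```bash
mkdir -p pics; ls; python3 - <<'E'
from plant import *
import cv2
print(get_state())
for n in("side","top"):
    d=get_image(n);cv2.imwrite(f"pics/{n}0.png",d["pixels"]);print(n,d["camera_matrix"],d["dist"],d["world_from_camera"])
E
```

```text
pics
{'time_s': 0.0, 'qpos': array([ 1.09350642e+00,  4.94183856e-01,  1.34612178e+00,  5.99874179e-06,
        1.30247574e+00, -9.55059589e-02]), 'joint_vel': array([-0.00084828, -0.00052359, -0.00091032, -0.0012656 ,  0.00075923,
        0.00035943]), 'effort': array([ 1.07212563e-03, -8.78827786e+01, -3.81830084e+01,  7.07241381e-02,
        5.35521784e-02, -1.14510808e-04]), 'eef_pos': array([0.23279474, 0.57987494, 0.40414087]), 'orientation': array([-3.14040990e+00, -1.19113512e-04,  2.75980704e+00]), 'force': array([ 0.28408056, -0.05984624,  0.8763959 ]), 'ft_torque': array([-0.0034307 ,  0.00192242,  0.01126246]), 'grip_width': 0.9956691498213741}
side [[605.14826232   0.         322.83415538]
 [  0.         605.14826232 245.11651591]
 [  0.           0.           1.        ]] [0.03173762 0.         0.         0.         0.        ] [[ 0.91573473 -0.19948182  0.34876483  0.06704816]
 [-0.40141412 -0.41702756  0.81544756 -1.1172073 ]
 [-0.01722242 -0.88673277 -0.46196144  0.65999675]
 [ 0.          0.          0.          1.        ]]
top [[449.41263084   0.         315.7525527 ]
 [  0.         449.41263084 236.27048011]
 [  0.           0.           1.        ]] [0.03730719 0.         0.         0.         0.        ] [[ 0.01934233 -0.99845834  0.05202714  0.48568133]
 [-0.99980475 -0.01952638 -0.00303158 -0.05297383]
 [ 0.00404281 -0.05195834 -0.99864107  1.05020221]
 [ 0.          0.          0.          1.        ]]
```

View pics/side0.png

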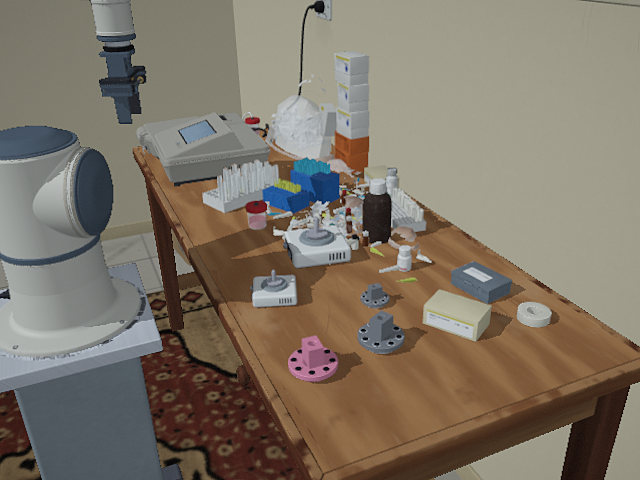

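View pics/top0.png

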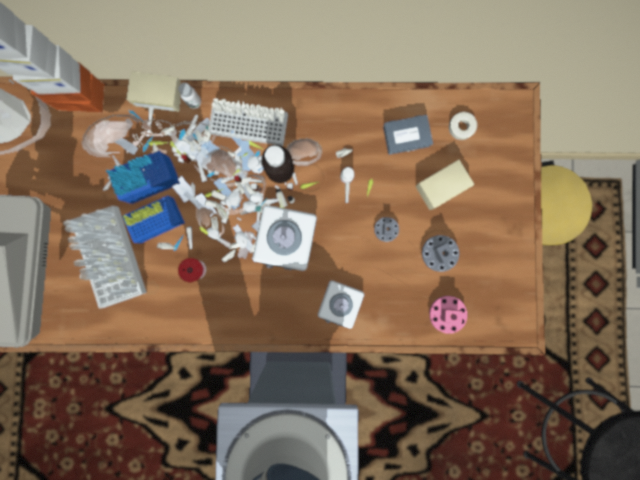

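The top view shows the large grey rotor at about (440,253) and the large spinner at about (285,237). In the side view they are at (381,333) and (318,243). Next I'll crop both, enlarged.

```bash
cat > h.py <<'E'
from plant import *
import cv2, numpy as np
def proj(d,P):
    T=np.linalg.inv(d["world_from_camera"]);r=cv2.Rodrigues(T[:3,:3])[0]
    return cv2.projectPoints(np.array(P,float).reshape(-1,1,3),r,T[:3,3],d["camera_matrix"],np.array(d["dist"]))[0].reshape(-1,2)
def back(d,uv,z):
    p=cv2.undistortPoints(np.array(uv,float).reshape(-1,1,2),d["camera_matrix"],np.array(d["dist"])).reshape(-1,2)
    M=d["world_from_camera"];r=np.c_[p,np.ones(len(p))]@M[:3,:3].T
    return M[:3,3]+r*((z-M[2,3])/r[:,2])[:,None]
def crop(d,c,w=64,s=6):
    x,y=int(c[0]-w/2),int(c[1]-w/2)
    return cv2.resize(d["pixels"][y:y+w,x:x+w],None,fx=s,fy=s,interpolation=cv2.INTER_CUBIC)
E
python3 - <<'E'
from h import *
t=get_image("top");s=get_image("side")
cv2.imwrite("pics/a.png",np.hstack([crop(t,(440,253)),crop(t,(285,237),72,384/72)]))
cv2.imwrite("pics/b.png",np.hstack([crop(s,(381,333)),crop(s,(318,240),84,384/84)]))
print(back(t,[(440,253)],.02),back(t,[(285,237)],.05),back(s,[(381,333)],.02),back(s,[(318,238)],.05))
E
```

```text
[[ 0.5066041  -0.34094151  0.02      ]] [[0.53482362 0.01244441 0.05      ]] [[ 0.50766441 -0.34308026  0.02      ]] [[ 0.53163836 -0.00428662  0.05      ]]
```

View pics/a.png

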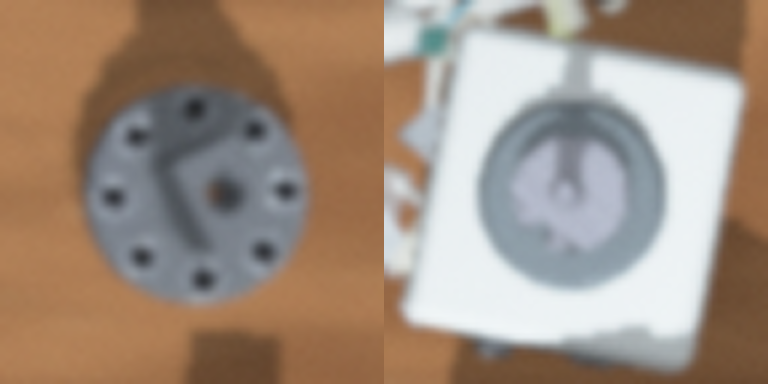

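View pics/b.png

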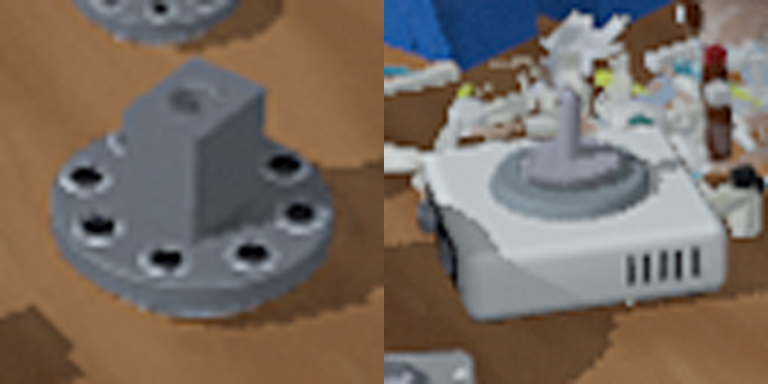

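```bash
cat > fit.py <<'E'
from h import *
from scipy.optimize import least_squares
t=get_image("top");s=get_image("side")
def px(l,x0,y0,k): return (np.array(l,float)+.5)/k-.5+[x0,y0]
def R(a): return np.array([[np.cos(a),-np.sin(a)],[np.sin(a),np.cos(a)]])
def w(p,P): P=np.array(P,float); return np.c_[P[:,:2]@R(p[2]).T+p[:2],P[:,2]]
th=np.linspace(0,2*np.pi,120)
def circ(r,z): return np.c_[r*np.cos(th),r*np.sin(th),0*th+z]
def ext(d,p,r,z):  # bounding box of circle silhouette
    q=proj(d,w(p,circ(r,z))); return q.min(0),q.max(0)
# rotor
kt=px([[225,193]],408,221,6); ct=px([[85,83],[308,303]],408,221,6)
cs=px([[192,60],[265,90],[198,135],[125,100],[195,240],[188,98]],349,301,6)
lr=px([[52,0],[333,0]],349,301,6)[:,0]
B=[(.018,.013,.056),(.018,-.013,.056),(-.018,-.013,.056),(-.018,.013,.056)]
def fr(k):
    def f(p):
        c=np.roll(B,k,0); P=np.vstack([c,[[c[2][0],c[2][1],.021]],[[0,0,.056]]])
        a,b=ext(t,p,.042,.02);a2,b2=ext(s,p,.042,.018)
        return np.r_[(proj(s,w(p,P))-cs).ravel(),(proj(t,w(p,[(0,0,.056)]))-kt).ravel(),2*(a-ct[0]),2*(b-ct[1]),a2[0]-lr[0],b2[0]-lr[1]]
    return f
for k in range(4):
  best=min((least_squares(fr(k),[.507,-.342,a]) for a in np.arange(-3,3.2,.7)),key=lambda r:r.cost)
  print("rotor",k,best.cost,best.x)
# unit
ct=px([[94,97],[282,289]],249,201,384/72); hc=px([[86,30],[358,75],[306,370],[21,318]],249,201,384/72)
pt=px([[185,86]],276,198,384/84); e=px([[107,0],[269,220]],276,198,384/84)
H=[(.065,.062,.042),(.065,-.062,.042),(-.065,-.062,.042),(-.065,.062,.042)]
def fu(p):
    a,b=ext(t,p,.037,.05);a2,b2=ext(s,p,.037,.05)
    return np.r_[2*(a-ct[0]),2*(b-ct[1]),.5*(proj(t,w(p,H))-hc).ravel(),(proj(s,w(p,[(0,0,.094)]))-pt).ravel(),a2[0]-e[0,0],b2[0]-e[1,0],b2[1]-e[1,1]]
b=least_squares(fu,[.534,.01,-.17]);print("unit",b.cost,b.x,b.fun.round(1))
E
python3 fit.py
```

```text
rotor 0 4.669607773935139 [ 0.50698657 -0.34230254  0.46320578]
rotor 1 12.263486791564716 [ 0.50680295 -0.34219243 -1.32811357]
rotor 2 4.672694195730266 [ 0.50698596 -0.34229823 -2.67962531]
rotor 3 12.2626877655321 [ 0.50679479 -0.34218581 -4.46715053]
unit 23.991431668526328 [ 0.53525557  0.0143228  -0.16267334] [ 2.6  2.9 -1.4 -2.7 -1.  -1.3  0.5 -0.5  0.2  0.3 -0.4  0.1 -0.3  0.2
  0.8 -1.9 -3.9]
```

play_rows(
  steps=[
    [[-1,13,-45,0,-60],[-1,27.4,-92.2,0,-131.6],[-1,27.4,-92.2,0,-131.6],[-1,27.4,-92.2,0,-131.6],[-1,27.4,-92.2,0,-131.6],[-1,27.4,-92.2,0,-131.6],[-1,27.4,-92.2,0,-131.6],[-1,27.4,-92.2,0,-131.6],[-1,27.4,-92.2,0,-131.6],[-1,27.4,-92.2,0,-131.6],[-1,27.4,-92.2,0,-131.6],[-1,27.4,-92.2,0,-131.6],[-1,27.4,-92.2,0,-131.6],[-1,27.4,-92.2,0,-131.6],[-1,27.4,-92.2,-6,-131.6],[-1,27.4,-92.2,-10,-131.6],[-1,27.4,-92.2,-10,-131.6],[-1,27.4,-92.2,-10,-131.6]],
  ],
)

```text
time_s: 2.55
eef_pos: [0.5068, -0.3419, 0.3045]
orientation: [-3.14, 0.0, 0.463]
force: [-0.7, -0.1, 1.2]
grip_width: 1.002
```

```bash
python3 - <<'E'
from h import *
print(get_state())
s=get_image("side");t=get_image("top")
c=np.array([.5353,.0143])
def ov(d,k,ctr,w=60):
    im=crop(d,ctr,w,k).copy()
    im=cv2.convertScaleAbs(im,alpha=1.3,beta=-60)
    th=np.linspace(0,6.28,100)
    for a in np.pi-.163+np.array([-.8,-.4,0,.4,.8]):
        q=proj(d,[(c[0]+r*np.cos(a),c[1]+r*np.sin(a),.058) for r in(.026,.034)])-np.array([int(ctr[0]-w/2),int(ctr[1]-w/2)])
        cv2.line(im,*[tuple(int(v) for v in (p+.5)*k) for p in q],(0,0,255),1)
    return im
cv2.imwrite("pics/c.png",np.hstack([ov(t,9,(284,236),44),ov(s,9,(318,237),44)]))
E
```

```text
{'time_s': 2.55, 'qpos': array([-6.91157272e-01,  5.82990764e-01,  1.49037167e+00,  3.61974717e-04,
        1.06965760e+00,  4.16737249e-01]), 'joint_vel': array([ 0.01446249, -0.04340143, -0.00706453,  0.00269034,  0.01047449,
        0.00450836]), 'effort': array([-1.85081318e+00, -8.39058566e+01, -3.08643436e+01, -3.29383195e-02,
       -4.56553996e-01, -1.23199699e-01]), 'eef_pos': array([ 0.50680136, -0.34185026,  0.30448087]), 'orientation': array([-3.14015901e+00,  2.87716848e-04,  4.62727884e-01]), 'force': array([-0.66847272, -0.0608285 ,  1.18623243]), 'ft_torque': array([-0.05425952,  0.18113554, -0.01530919]), 'grip_width': 1.0018943425979097}
```

View pics/c.png

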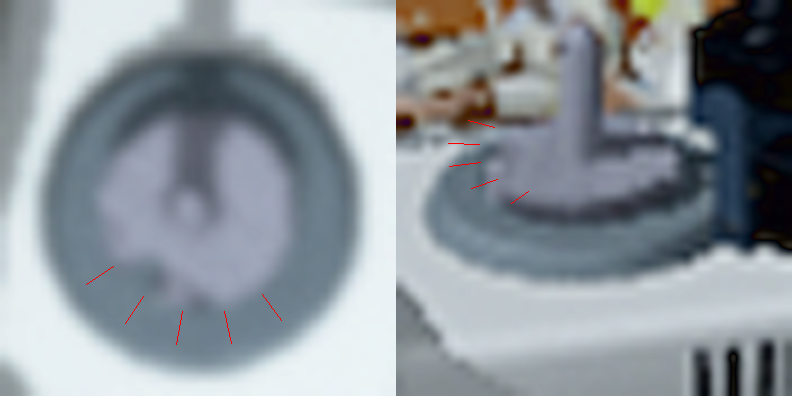

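The top view shows a notch in the collar at about (150,272) in the crop, so the keyway points roughly 0.4 rad towards +y from the unit's -x. The pin and collar are clear of clutter. I'll go down and grasp.

play_rows(
  steps=[
    [[-1,0,0,-4,0],[-1,0,0,-7,0],[-1,0,0,-8.6,0],[-1,0,0,-8.6,0],[-1,0,0,-8.6,0],[1,0,0,-8.6,0],[1,0,0,-8.6,0],[1,0,0,-8.6,0],[1,0,0,-8.6,0],[1,0,0,-8.6,0],[1,0,0,-8.6,0],[1,0,0,-8.6,0],[1,0,0,-8.6,0],[1,0,0,-8.6,0]],
  ],
)

```text
time_s: 4.4
eef_pos: [0.5072, -0.3415, 0.2202]
orientation: [3.14, -0.001, 0.464]
force: [0.3, -0.1, 0.1]
grip_width: 0.284
```

play_rows(
  steps=[
    [[1,0,0,3,0],[1,0,0,8,0],[1,0,0,13,0],[1,0.3,4,15,-6],[1,0.7,8,15,-12],[1,1,12,15,-18],[1,1.3,16,15,-24],[1,1.6,20,15,-30],[1,2,24,15,-36],[1,2.4,28,15,-38],[1,2.6,32,15,-38],[1,2.8,34.6,15,-38],[1,2.8,35.6,15,-38],[1,2.8,35.6,15,-38],[1,2.8,35.6,15,-38]],
  ],
)

```text
time_s: 6.28
eef_pos: [0.5352, 0.0137, 0.3701]
orientation: [3.14, -0.001, -0.2]
force: [-0.1, 0.7, -3.2]
grip_width: 0.281
```

```bash
python3 - <<'E'
from h import *
st=get_state();print(st)
s=get_image("side");t=get_image("top")
p=st["eef_pos"];z=p[2]-.2202
c=(314,185);w=100;k=6
im=crop(s,c,w,k).copy();o=np.array([c[0]-w//2,c[1]-w//2])
th=np.linspace(0,2*np.pi,60)
def pl(P,col):cv2.polylines(im,[((proj(s,P)-o+.5)*k).astype(int)],False,col,1)
def ci(x,y,r,z):return np.c_[x+r*np.cos(th),y+r*np.sin(th),0*th+z]
for r,zz in((.042,.02),(.042,.01),(.0315,0)):pl(ci(p[0],p[1],r,z+zz),(0,0,255))
for r,zz in((.037,.05),(.024,.058),(.006,.089)):pl(ci(.5353,.0143,r,zz),(0,255,0))
pl([(.5353,.0143,.05),(.5353,.0143,.094)],(0,255,0))
cv2.imwrite("pics/d.png",im)
E
```

```text
{'time_s': 6.275, 'qpos': array([-0.08545484,  0.40727116,  1.61100262, -0.00194547,  1.12272402,
        1.68652315]), 'joint_vel': array([-4.26161962e-03,  6.21004113e-05, -1.81485355e-04, -9.70150088e-05,
        2.56274474e-03,  3.46367715e-03]), 'effort': array([ 1.05373364e+00, -7.64782047e+01, -3.41893637e+01,  6.35414198e-02,
       -6.68684207e-02,  1.06099484e-02]), 'eef_pos': array([0.53515132, 0.01369051, 0.37010428]), 'orientation': array([ 3.13991907e+00, -7.92663628e-04, -2.00338696e-01]), 'force': array([-0.11965264,  0.73405186, -3.16625734]), 'ft_torque': array([-0.04991351,  0.1428186 ,  0.01206588]), 'grip_width': 0.2806760278204291}
```

View pics/d.png

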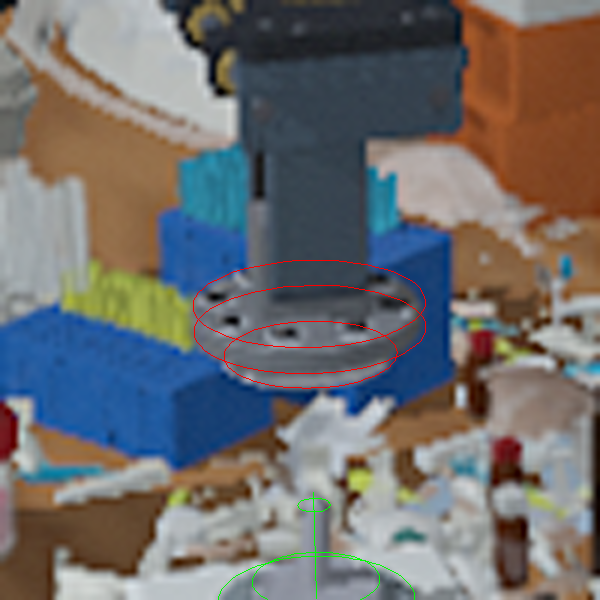

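play_rows(
  steps=[
    [[1,0,0.06,-3,0],[1,0,0.06,-5.5,0],[1,0,0.06,-6.5,0],[1,0,0.06,-7.0,0],[1,0,0.06,-7.3,0],[1,0,0.06,-7.6,0],[1,0,0.06,-7.9,0],[1,0,0.06,-8.1,0],[1,0,0.06,-8.1,0]],
  ],
)

```text
time_s: 7.5
eef_pos: [0.5353, 0.0143, 0.2892]
orientation: [3.14, -0.001, -0.201]
force: [1.1, 0.2, -3.0]
grip_width: 0.284
```

play_rows(
  steps=[
    [[1,0,0,-0.2,0],[1,0,0,-0.4,0],[1,0,0,-0.6,0],[1,0,0,-0.8,0],[1,0,0,-0.9,0],[1,0,0,-0.9,0]],
  ],
)

```text
time_s: 8.25
eef_pos: [0.5355, 0.0143, 0.2801]
orientation: [3.14, -0.002, -0.201]
force: [3.9, 0.2, -4.1]
grip_width: 0.284
```

play_rows(
  steps=[
    [[1,0.05,0,0,0],[1,0.08,0,0,0],[1,0.08,0,-0.1,0],[1,0.08,0,-0.2,0],[1,0.08,0,-0.25,0],[1,0.08,0,-0.25,0]],
  ],
)

```text
time_s: 9.0
eef_pos: [0.5361, 0.0143, 0.2779]
orientation: [3.14, -0.001, -0.201]
force: [-1.7, 0.2, 5.4]
grip_width: 0.285
```

play_rows(
  steps=[
    [[1,0,0,0,-3],[1,0,0,0,-6],[1,0,0,0,-9],[1,0,0,0,-12],[1,0,0,0,-12]],
  ],
)

```text
time_s: 9.62
eef_pos: [0.5361, 0.0142, 0.278]
orientation: [3.14, -0.002, -0.41]
force: [-1.0, -1.7, 1.0]
grip_width: 0.282
```

play_rows(
  steps=[
    [[1,0,0,-0.04,-2],[1,0,0,-0.04,-4],[1,0,0,-0.04,-4]],
  ],
)

```text
time_s: 10.0
eef_pos: [0.5361, 0.0141, 0.2777]
orientation: [3.14, -0.002, -0.48]
force: [-1.8, -4.3, 5.3]
grip_width: 0.282
```

play_rows(
  steps=[
    [[1,0,-0.04,-0.02,-2],[1,0,-0.04,-0.02,-4],[1,0,-0.04,-0.02,-4]],
  ],
)

```text
time_s: 10.38
eef_pos: [0.5361, 0.0136, 0.2776]
orientation: [3.14, -0.002, -0.55]
force: [-2.5, -3.4, 4.4]
grip_width: 0.287
```

play_rows(
  steps=[
    [[1,-0.02,-0.03,-0.03,-2],[1,-0.02,-0.03,-0.03,-4],[1,-0.02,-0.03,-0.03,-4]],
  ],
)

```text
time_s: 10.75
eef_pos: [0.536, 0.0135, 0.2771]
orientation: [3.14, -0.002, -0.62]
force: [2.2, 1.2, -2.2]
grip_width: 0.29
```

play_rows(
  steps=[
    [[1,0,0,-0.05,0],[1,0,0,-0.1,0],[1,0,0,-0.1,0]],
  ],
)

```text
time_s: 11.12
eef_pos: [0.536, 0.0136, 0.276]
orientation: [3.14, -0.002, -0.62]
force: [0.5, 1.4, -3.9]
grip_width: 0.286
```

play_rows(
  steps=[
    [[1,0,0,-0.1,0],[1,0,0,-0.2,0],[1,0,0,-0.25,0],[1,0,0,-0.25,0]],
  ],
)

```text
time_s: 11.62
eef_pos: [0.536, 0.0136, 0.2735]
orientation: [3.14, -0.002, -0.62]
force: [1.5, 1.3, -3.6]
grip_width: 0.283
```

play_rows(
  steps=[
    [[1,0,0,-0.1,0],[1,0,0,-0.15,0],[1,0,0,-0.2,0],[1,0,0,-0.2,0]],
  ],
)

```text
time_s: 12.12
eef_pos: [0.536, 0.0136, 0.2714]
orientation: [3.14, -0.002, -0.62]
force: [1.7, 2.7, -3.5]
grip_width: 0.284
```

play_rows(
  steps=[
    [[1,0,0,-0.05,0],[1,0,0,-0.1,0],[1,0,0,-0.13,0],[1,0,0,-0.13,0]],
  ],
)

```text
time_s: 12.62
eef_pos: [0.5361, 0.0136, 0.2702]
orientation: [3.141, -0.002, -0.62]
force: [0.6, 1.1, -0.6]
grip_width: 0.286
```

play_rows(
  steps=[
    [[1,0,0,-0.02,0],[1,0,0,-0.04,0],[1,0,0,-0.04,0],[1,0,0,-0.04,0]],
  ],
)

```text
time_s: 13.12
eef_pos: [0.536, 0.0136, 0.2701]
orientation: [3.141, -0.002, -0.62]
force: [-1.6, 1.1, 7.5]
grip_width: 0.286
```

It is firmly seated: origin at about 50 mm, with the force rising sharply. I'll release and retreat.

play_rows(
  steps=[
    [[1,0,0,0,0],[1,0,0,0,0],[0,0,0,0,0],[0,0,0,0,0],[0,0,0,0,0],[0,0,0,0,0],[0,0,0,0,0],[0,0,0,1,0],[0,0,0,3,0],[0,0,0,6,0],[0,0,0,9,0],[0,0,0,12,0],[0,0,0,15,0],[0,0,0,15,0],[0,0,0,15,0]],
  ],
)

```text
time_s: 15.0
eef_pos: [0.5357, 0.0136, 0.4201]
orientation: [3.141, -0.002, -0.62]
force: [0.3, 0.3, -0.3]
grip_width: 0.503
```

```bash
python3 - <<'E'
from h import *
st=get_state();print(st["eef_pos"],st["force"],st["grip_width"])
s=get_image("side")
c=(316,230);w=90;k=6
im=crop(s,c,w,k).copy();o=np.array([c[0]-w//2,c[1]-w//2])
th=np.linspace(0,2*np.pi,60)
def pl(P,col):cv2.polylines(im,[((proj(s,P)-o+.5)*k).astype(int)],False,col,1)
for r,zz in((.042,.02),(.042,.01)):pl(np.c_[.536+r*np.cos(th),.0136+r*np.sin(th),0*th+.05+zz],(0,0,255))
cv2.imwrite("pics/e.png",im)
E
```

```text
[0.53574034 0.01361135 0.42007088] [ 0.25639837  0.31780762 -0.26808274] 0.5030629666248911
```

View pics/e.png

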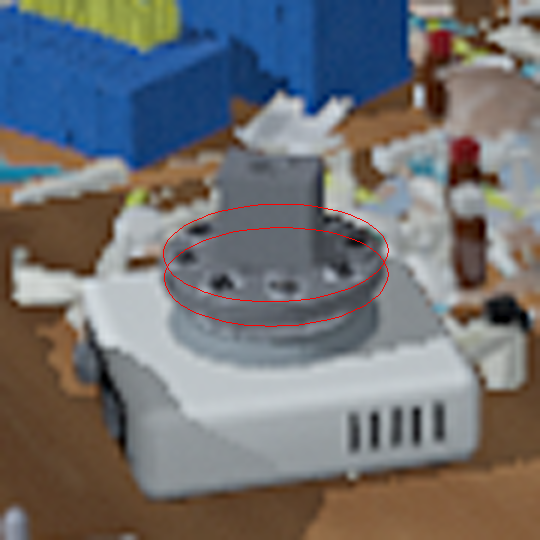

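The rotor sits level, with its disc matching the seated-height overlay (165–388 px wide) and the gripper clear above it. Handing in.

```bash
python3 -c "
from plant import *
print(finish_job())"
```

```text
the job is handed in; nothing more can be done
None
```

The rotor is on the spinner with its tab in the keyway and its skirt down on the shoulder. I let go of it and handed the job in at about 15 s of the allowed 67 s. `finish_job` gives no verdict.

- **Grasp and placing:** I gripped the rotor by its block, across y, and lowered it onto the pin until the tab met the collar at about 58 mm.
- **Turning:** I turned it about 24° under roughly 4 to 9 N of downward pressure. The tab dropped in with the tool at yaw -0.62 rad.
- **Seating:** The rotor went down freely to 50 mm above the table. It then stopped firmly at about 11 N, well under the 40 N limit, and only after that did I release it.
- **Last checks:** The final side picture matches a level, fully seated rotor. The gripper is clear, 15 cm above it, with the measured force back near zero.
- **Not checked:** I took no separate measurement of the pot, bottle and carton. The arm's path kept well clear of them.

No check failed. The one disagreement was the spinner's shoulder, which looked about 2 px larger in the pictures than its stated size. I used only its centre, so this did not affect the fit.

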